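# Square a tile on the gluing board with a spacer and hold it

### The job

The white tile on the gluing board is to be held square to the wooden fence behind it, but only one end of the fence has a thick stop. Stand the spacer upright on the board between tile and fence in front of the thin steel pad, at the end where the gap is wide enough for it, and let go of it; then push the tile by its front edge until it is flush against both the thick stop and the spacer. Finish while still holding the tile pressed there with the fingers, firmly, and leave the phone, the plate and the brush jar where they are.

Things in the scene. Friction and masses are not known exactly. Their poses are not given: they have to be found in the camera images.
- board: Fixed plywood gluing board with a wooden fence along its far side. Origin: at table level, below the middle of the fence's front face; x points from the tile to the fence (away from the robot, turned by up to 0.4 rad), y along the fence, z up. The base is 18 mm thick, 210 mm long in y, and its front edge lies at x = -75 mm; the fence (x = 0 to 30 mm) is as long and its top is 34 mm above the table.
- stop: Thick wooden stop block fixed to the fence's front face at one end (55 mm left or right of the middle; it varies): stands out 15 mm from the face (towards -x), 30 mm long in y, 14 mm high from the board's top. Origin on the fence's face, at the board's top surface, at mid length; axes as the board's.
- pad: Thin steel pad fixed to the fence's front face at the other end: stands out only 3 mm (towards -x), 56 mm long in y, 14 mm high. Origin on the fence's face, at the board's top surface, at mid length; axes as the board's. The spacer belongs in front of it: pad 3 mm and spacer 12 mm together equal the 15 mm of the stop.
- tile_mid (a point): Centre of the loose white tile: 80 mm in x (to the fence), 150 mm in y, 15 mm thick, 0.25 to 0.45 kg. Flat on the board, skew up to 0.03 rad, 6 to 9 mm short of the stop; gap at the pad 16 to 22 mm. Its front (-x) edge overhangs the board by over 15 mm: push its whole edge there. It slides at 2 to 5 N; 12 to 20 N at mid edge, or a little towards the spacer, beds it on both.
- spacer_mid (a point): Centre, half-way up, of the loose spacer: an upside-down T, 12 mm thick in x, 64 mm high. Its aluminium foot is 44 mm long in y and 22 mm high; on it stands a wooden grip 24 mm long in y, 12 mm thick and 42 mm high (this point is 32 mm above the underside, the grip spans 10 mm below to 32 mm above the point). About 60 g. Stands upright on the table to the robot's left at first.
- phone: Phone lying on the table, to be left alone: 75 x 155 x 9 mm; origin at the centre of its underside.
- plate: Round paper plate, to be left alone: radius 85 mm, 18 mm high; origin at the centre of its underside.
- jar: Glass jar with brushes, to be left alone: radius 36 mm, 90 mm high, the brushes up to 220 mm; origin at the centre of its underside.
Mind the look-alikes: they are no part of the job. Of the things like the part that bears tile_mid, leave any that is red; of the rest the larger one is meant.

How it is judged:
By the outcome, as a careful person would: the job done as asked, in the order asked, and still so for the second after the job is handed in, while the arm keeps its last pose, push and grip.
It also fails if it takes over 54 s, if anything falls off the work surface, if the arm or the gripper's body presses on something with over 40 N, if the wrist force passes 120 N, or if a joint passes its speed limit or range.

### The arm

A 7-joint arm with a two-finger parallel gripper is mounted at the origin on the work surface. World frame = base frame: x ahead of the robot, y to its left, z up, the work surface at z = 0. Lengths are in m, angles in rad, forces in N, time in s.
With the tool pointing down it reaches from about 0.35 to 0.9 m from the base axis. Payload 8.1 kg.
Tool frame: the origin (TCP) lies midway between the tips of the shut fingers; the grasp point (between the pads) lies 19 mm behind it; z points along the fingers, x is the direction in which the jaws open and shut, and the axes are right-handed (so a half turn about z gives the same grasp; the last joint's range is limited). The gripper opens to 85 mm and grips with 20 to 120 N. Pads are 22 mm wide; open, the fingers measure 114 mm over their backs; the gripper's body (76 mm by 85 mm) begins 54 mm behind the grasp point. The pads swing forward as they close: fully open they stand 13 mm farther back than shut.
Start: joints at [-1.23, 0.434, 0.025, 1.573, -0.012, 1.134, -0.075], TCP at [0.268, 0.564, 0.205] pointing down, gripper open.
Joint ranges: [-2.62, 2.62], [-0.44, 2.09], [-1.27, 1.32], [0.08, 2.57], [-1.32, 4.46], [0.12, 2], [-2.74, 2.74]. Speed limits (rad/s): [2.22, 2.22, 3.01, 3.01, 3.14, 3.14, 3.14].

### API

Orientations are given as a unit quaternion [w, x, y, z].
In Python, from bench import * gives the robot as it stands. The module is installed in compiled form; this text tells all that it offers.
- The arm moves only by the shell command python3 -m handwheel 'ROWS'. ROWS is JSON, a list that holds one entry, the list of rows, each a list of 5 numbers: the opening, from -1 (shut) to 1 (fully open), then the shift along the tool's x, y, z in m, then the turn about the tool's z in rad. In form: [[[fingers, dx, dy, dz, twist], ...]]. A call has 1 to 20 rows; each row shifts and turns the commanded pose from where the row before left it, along the tool's axes as they then stand; what a row does not reach is not made up. A row lasts 1/8 s, in which the tool goes at most 62.5 mm and 10.7 degrees, less where a joint would pass 70% of its speed; a pose out of reach is approached as far as the arm can. A call is refused whole if a number of a shift passes 0.0625 or a number of a turn 0.188, either way. A call with a gripper value outside its range is refused whole. The fingers move at their own pace and stop on an object; the grip force is fixed at half the most. Time passes only in rows, so rows that do not move let the fingers close. It gives the time, the measured TCP pose, the force and the opening at its end, in the units of the state.
- read_state(): the state, without advancing time (a new reading comes with each control period).
- capture(name): name is "scene" or "top"; returns a dict with "color" (420x560x3 uint8, red, green, blue), "fx", "fy", "cx", "cy" (pixels), "D" ([k1, k2, p1, p2, k3] as OpenCV has them; the pictures are not rectified), "pose" (4x4, takes a point from camera to world coordinates). Camera axes: x right, y down, z forward; pixel columns grow to the right and rows downward; lengths in m; the calibration is good to about 2 mm. A picture is of the moment at which its call begins. There is no depth.
- finish_job(): hands the job in, once; it reports no verdict.
The state is a dict: "time": time; "joint_positions": joint angles; "joint_velocities": joint speeds; "joint_efforts": joint torques, N m; "tool_pos": TCP position; "ee_rot": TCP orientation; "wrist_force": force on the tool from outside, world axes, zero at the start; "ft_torque": the same for the moment, N m; "gripper_width": opening from 0.0 (shut) to 1.0 (fully open).
Only numpy, scipy, OpenCV 4.12 (cv2) and the standard library are available. Lean on these libraries where they do the work, as an engineer would, in place of code of your own. Each camera call takes 0.05 s, during which the arm holds its last target.

## Working session

There is one attempt and no reset: what is moved stays moved. The work goes in short steps, Python scripts to look and compute and a shell command to move; the robot and the scene stay as the last step left them, time stands still between calls to the robot, and variables do not carry over. Pictures are saved under pics/ and viewed, and the job is handed in when it is done.

```bash
mkdir -p pics
python3 - <<'E'
from bench import *
import cv2,numpy as np
s=read_state()
for k,v in s.items(): print(k,np.round(v,4))
for n in("scene","top"):
    c=capture(n); cv2.imwrite(f"pics/{n}0.png",c["color"][:,:,::-1]); np.savez(f"{n}0.npz",**c)
    print(n,c["fx"],c["fy"],c["cx"],c["cy"],c["D"],np.round(c["pose"],4).tolist())
E
```

```text
time 0.0
joint_positions [-1.2296  0.4352  0.025   1.5741 -0.0116  1.134  -0.0751]
joint_velocities [-0.0004 -0.0012 -0.0007 -0.0009  0.0002 -0.0014  0.0002]
joint_efforts [-6.00000e-04 -6.70493e+01  1.02430e+00 -3.16229e+01  1.54000e-02
  1.24000e-02  0.00000e+00]
tool_pos [0.2682 0.5639 0.2045]
ee_rot [ 5.000e-04  8.454e-01  5.341e-01 -6.000e-04]
wrist_force [ 0.5486  0.457  -0.8484]
ft_torque [-0.019  -0.0315  0.0204]
gripper_width 0.9953
scene 390.9394187472073 390.9394187472073 282.11594455943793 211.98751544586867 [-0.11491499  0.          0.          0.          0.        ] [[0.2648, 0.6667, -0.6967, 1.1676], [0.9642, -0.1921, 0.1826, -0.2148], [-0.0121, -0.7202, -0.6937, 0.6937], [0.0, 0.0, 0.0, 1.0]]
top 403.2365504088857 403.2365504088857 282.6689991030604 205.82578135974194 [0.04036204 0.         0.         0.         0.        ] [[-0.0196, -0.9718, 0.2349, 0.3212], [-0.9998, 0.0179, -0.0094, -0.0602], [0.0049, -0.235, -0.972, 0.9806], [0.0, 0.0, 0.0, 1.0]]
```

View pics/scene0.png

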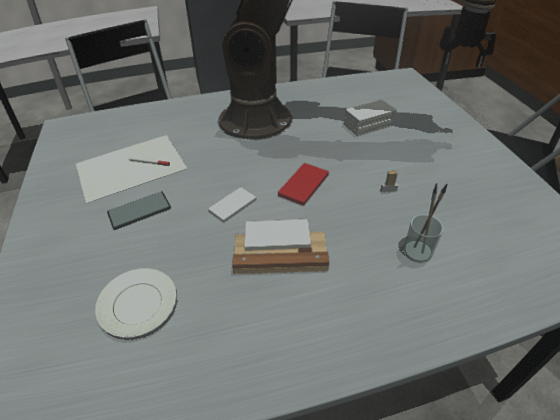

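View pics/top0.png

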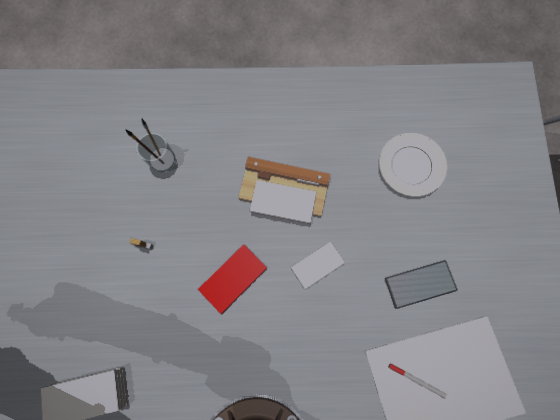

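The top view shows the white tile on the board near (283,201), with the fence behind it. The thick stop looks to be near (265,176) and the pad near (308,182). The spacer is at (141,243), and the red tile and the small white tile are decoys. I'll zoom in.

```bash
cat > h.py <<'E'
import numpy as np,cv2
def K(c): return np.array([[c["fx"],0,c["cx"]],[0,c["fy"],c["cy"]],[0,0,1.]])
def ray(c,px):
    p=cv2.undistortPoints(np.array(px,float).reshape(-1,1,2),K(c),np.array(c["D"])).reshape(-1,2)
    d=np.c_[p,np.ones(len(p))]@c["pose"][:3,:3].T
    return c["pose"][:3,3],d
def onz(c,px,z):
    o,d=ray(c,px); return o+d*((z-o[2])/d[:,2])[:,None]
def proj(c,P):
    T=np.linalg.inv(c["pose"]); P=np.array(P,float).reshape(-1,3)
    return cv2.projectPoints(P,cv2.Rodrigues(T[:3,:3])[0],T[:3,3],K(c),np.array(c["D"]))[0].reshape(-1,2)
def crop(c,x0,y0,w,h,s,f):
    im=c["color"][y0:y0+h,x0:x0+w,::-1]; cv2.imwrite(f,cv2.resize(im,None,fx=s,fy=s,interpolation=cv2.INTER_CUBIC))
E
python3 - <<'E'
from h import *
t=np.load("top0.npz");s=np.load("scene0.npz")
crop(t,235,150,100,75,8,"pics/t1.png");crop(s,225,210,112,70,7,"pics/s1.png")
crop(t,115,225,50,35,10,"pics/t2.png");crop(s,365,160,50,40,10,"pics/s2.png")
E
```

```text
(no output)
```

View pics/t1.png

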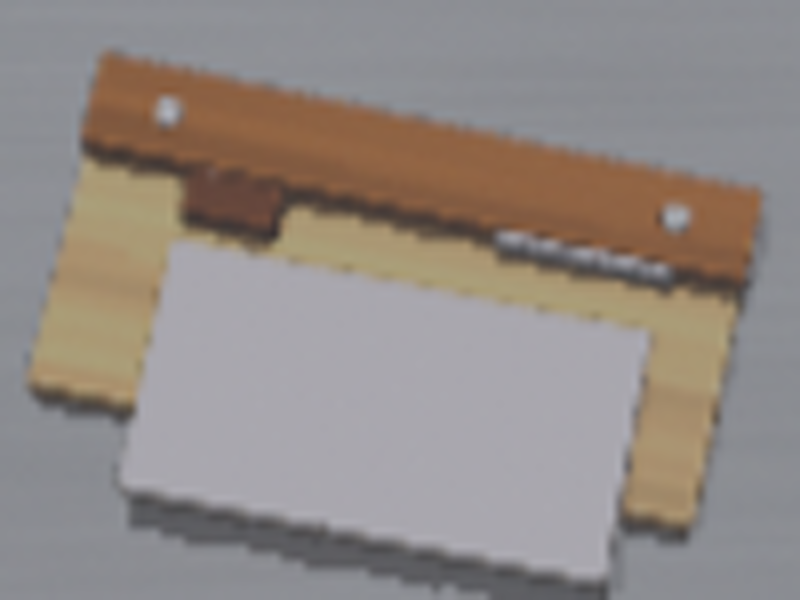

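View pics/s1.png

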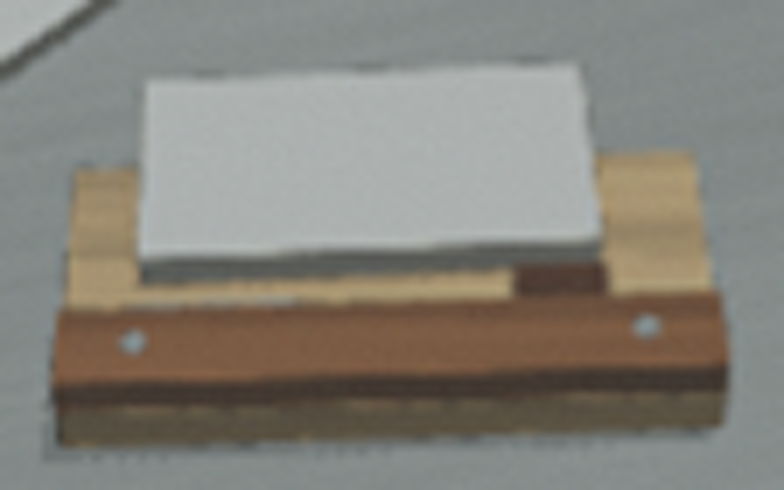

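View pics/t2.png

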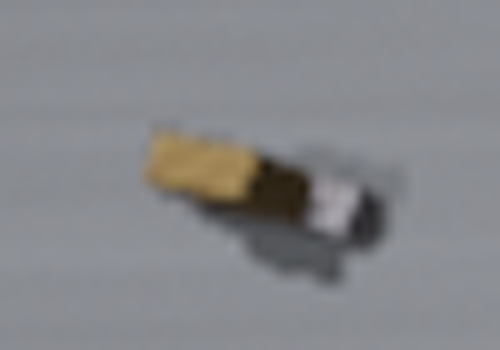

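View pics/s2.png

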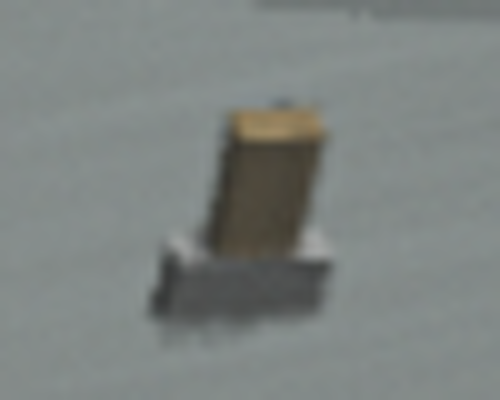

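In both crops the stop is at the robot's left end and the steel pad at the right. The spacer stands with its long axis roughly along world y. Next I'll measure with masks.

```bash
cat > meas.py <<'E'
from h import *
def quad(m):
    cs,_=cv2.findContours(m,cv2.RETR_EXTERNAL,cv2.CHAIN_APPROX_NONE); c=max(cs,key=cv2.contourArea)
    r=cv2.minAreaRect(c); box=cv2.boxPoints(r); pts=c[:,0,:].astype(float)
    # refine: fit line to each side
    L=[]
    for i in range(4):
        a,b=box[i],box[(i+1)%4]; d=(b-a)/np.linalg.norm(b-a); n=np.array([-d[1],d[0]])
        t=(pts-a)@d; q=abs((pts-a)@n); l=np.linalg.norm(b-a)
        sel=pts[(t>.12*l)&(t<.88*l)&(q<3)]
        vx,vy,x,y=cv2.fitLine(sel.astype(np.float32),cv2.DIST_HUBER,0,.01,.01).ravel(); 
        cc=box.mean(0); nn=np.array([-vy,vx]); 
        if (np.array([x,y])-cc)@nn<0: nn=-nn
        L.append((np.array([x,y])+nn*.5,np.array([vx,vy])))
    out=[]
    for i in range(4):
        (p,d),(q,e)=L[i-1],L[i]; s=np.linalg.solve(np.c_[d,-e],q-p); out.append(p+d*s[0])
    return np.array(out)
def masks(c,roi):
    x0,y0,w,h=roi; hsv=cv2.cvtColor(c["color"],cv2.COLOR_RGB2HSV); m0=np.zeros(hsv.shape[:2],np.uint8); m0[y0:y0+h,x0:x0+w]=255
    return hsv,m0
E
python3 - <<'E'
from meas import *
t=np.load("top0.npz");s=np.load("scene0.npz")
for c,roi,n in((t,(235,150,100,80),"top"),(s,(225,210,112,70),"scene")):
    hsv,m0=masks(c,roi)
    if n=="top": print(hsv[200,283],hsv[166,285],hsv[190,248],hsv[176,265],hsv[225,300],c["color"][200,283],c["color"][225,300])
    else: print(hsv[235,278],hsv[258,280],hsv[243,240],c["color"][235,278],hsv[215,320])
E
```

```text
[124  10 174] [ 12 136 144] [ 22  77 169] [  8 105 102] [114  12 107] [168 167 174] [102 103 107]
[ 84   7 177] [ 12 115 124] [ 19  80 153] [172 177 176] [ 81  13 138]
```

Run:
```python
from meas import *
t=np.load("top0.npz");s=np.load("scene0.npz")
for c,roi,n,vt in((t,(240,155,92,70),"top",157),(s,(230,217,104,60),"scene",158)):
    hsv,m0=masks(c,roi)
    til=((hsv[...,1]<35)&(hsv[...,2]>vt)).astype(np.uint8)*255&m0
    fen=((hsv[...,0]<17)&(hsv[...,1]>95)&(hsv[...,2]>(115 if n=="top" else 95))).astype(np.uint8)*255&m0
    til=cv2.morphologyEx(til,cv2.MORPH_OPEN,np.ones((3,3)))
    fen=cv2.morphologyEx(fen,cv2.MORPH_CLOSE,np.ones((3,3)))
    cv2.imwrite(f"pics/m_{n}.png",cv2.resize(np.hstack([til,fen])[150:290],(800,100)))
    for m,z,l in((til,.033,"tile"),(fen,.034,"fence")):
        q=quad(m);P=onz(c,q,z)
        print(n,l,np.round(q,1).tolist()); print(np.round(P[:,:2],4).tolist(),"mid",np.round(P.mean(0),4),"sides",np.round(np.linalg.norm(P-np.roll(P,-1,0),axis=1),4))
        for i in range(4):
            d=P[(i+1)%4]-P[i]
            a=np.arctan2(d[1],d[0]); print("  dir",round(a,4), "mod pi/2",round((a+np.pi/4)%(np.pi/2)-np.pi/4,4))
# spacer grip top
for c,px in((t,None),(s,None)):pass
g=np.array([[150,132],[258,160],[242,202],[146,182]])/10+[115-.45,225-.45]
P=onz(t,g,.064);print("grip top",np.round(P,4).tolist(),P.mean(0))
g=np.array([[235,112],[322,112],[324,138],[238,138]])/10+[365-.45,160-.45]
P=onz(s,g,.064);print("grip top",np.round(P,4).tolist(),P.mean(0))
```

```text
top tile [[249.3000030517578, 209.8000030517578], [256.1000061035156, 179.1999969482422], [315.6000061035156, 190.89999389648438], [309.79998779296875, 221.89999389648438]]
[[0.542, 0.0113], [0.6188, -0.0053], [0.5862, -0.1503], [0.5095, -0.1335]] mid [ 0.5641 -0.0695  0.033 ] sides [0.0786 0.1485 0.0785 0.1484]
  dir -0.2129 mod pi/2 -0.2129
  dir -1.7922 mod pi/2 -0.2214
  dir 2.927 mod pi/2 -0.2146
  dir 1.3498 mod pi/2 -0.221
top fence [[245.10000610351562, 166.5], [247.1999969482422, 156.60000610351562], [330.1000061035156, 174.10000610351562], [327.20001220703125, 184.1999969482422]]
[[0.6516, 0.0216], [0.6776, 0.0163], [0.6282, -0.1876], [0.6026, -0.1792]] mid [ 0.64   -0.0822  0.034 ] sides [0.0266 0.2097 0.0269 0.2067]
  dir -0.2027 mod pi/2 -0.2027
  dir -1.8087 mod pi/2 -0.2379
  dir 2.8263 mod pi/2 -0.3153
  dir 1.3315 mod pi/2 -0.2393
scene tile [[245.89999389648438, 221.39999389648438], [306.8999938964844, 218.5], [310.0, 243.0], [244.1999969482422, 246.10000610351562]]
[[0.5113, -0.1323], [0.5422, 0.0103], [0.6184, -0.0071], [0.5868, -0.1517]] mid [ 0.5647 -0.0702  0.033 ] sides [0.1459 0.0781 0.148  0.078 ]
  dir 1.3571 mod pi/2 -0.2137
  dir -0.2244 mod pi/2 -0.2244
  dir -1.7858 mod pi/2 -0.215
  dir 2.8901 mod pi/2 -0.2515
scene fence [[232.5, 254.6999969482422], [326.8999938964844, 250.89999389648438], [328.3999938964844, 261.0], [232.5, 264.8999938964844]]
[[0.6054, -0.1816], [0.6519, 0.0211], [0.6795, 0.0144], [0.6333, -0.1867]] mid [ 0.6425 -0.0832  0.034 ] sides [0.208  0.0284 0.2064 0.0284]
  dir 1.3455 mod pi/2 -0.2253
  dir -0.2375 mod pi/2 -0.2375
  dir -1.7964 mod pi/2 -0.2256
  dir 2.9624 mod pi/2 -0.1792
grip top [[0.4744, 0.2811, 0.064], [0.4675, 0.2564, 0.064], [0.458, 0.2593, 0.064], [0.463, 0.2812, 0.064]] [0.46571654 0.26949071 0.064     ]
grip top [[0.4618, 0.2592, 0.064], [0.4681, 0.2816, 0.064], [0.4782, 0.2769, 0.064], [0.472, 0.255, 0.064]] [0.47001734 0.26817908 0.064     ]
```

Run:
```python
from meas import *
t=np.load("top0.npz");s=np.load("scene0.npz")
print(t["color"][236:256:1,128:156].mean(-1).astype(int))
hsv=cv2.cvtColor(s["color"],cv2.COLOR_RGB2HSV); print(hsv[168:196,380:400,0]);print(hsv[168:196,380:400,1]);print(hsv[168:196,378:402,2])
hsv=cv2.cvtColor(t["color"],cv2.COLOR_RGB2HSV); print(hsv[236:248,126:146,1])
```

```text
[[140 140 141 141 140 141 141 141 141 141 141 141 141 141 141 141 140 141
  140 141 141 141 142 141 142 141 141 142]
 [143 143 132 133 132 139 144 143 143 144 143 143 143 144 143 143 143 143
  144 144 143 143 144 143 143 143 143 144]
 [145 145 131 132 127 136 137 131 135 134 140 146 145 146 146 145 145 146
  145 146 145 145 146 146 145 145 145 145]
 [144 139 138 134 127 128 125 121 130 128 135 140 134 140 145 145 141 136
  136 136 140 144 145 145 145 145 144 145]
 [142 135 133 125 122 124 125 130 131 128 129 129 109 103 119 130 129 124
  123 125 129 134 134 138 142 142 142 142]
 [141 137 126 122 124 126 130 129 125 125 126 127  91  36  61  87  98 110
  121 123 124 123 124 128 134 134 134 137]
 [141 129 115 122 129 130 128 126 124 126 127 110  70  35  37  35  43  73
  114 129 122 116 118 124 125 124 125 133]
 [140 133 116 110 109 106 111 114 123 129 129  92  38  34  34  34  37  38
  115 143 140 140 129 109 120 123 123 131]
 [141 141 133 111 103  88  86  85  98 105 104  73  36  36  37  36  35  42
  121 152 153 162 142  73  93 112 125 133]
 [142 142 142 136 138 122  92  63  50  49  49  
[... 8536 characters left out ...]
  15  15
   16  16]
 [ 14  14  16   6  86 115 118 117 119 117 112 114 105  99  67   5   8  11
   15  16]
 [ 14  14  14  31  97 115 117 116 115 116 117 116 115 116 125 128  53   9
    3   5]
 [ 14  12  14  55 107 117 111 115 117 116 118 118 117 119 133 127 117 130
   99  36]
 [ 14  14  14  18  48  95 114 119 120 120 119 113 112 119 135 139 139 144
  122 109]
 [ 14  14  14  14   9   5   7  25  80 116 121 119 115 126 133 128 122 125
  127  85]
 [ 16  16  14  14  14  14  11   8  11  41  66  86 105 116 127 130 128 127
  133  51]
 [ 14  15  15  14  12  14  14  14  14  11   7   4  15  29  52  65  71  94
  114  21]
 [ 12  14  14  14  12  14  14  15  15  16  17  18  18  16  10   7   4  11
   25  17]]
```

Run:
```python
from meas import *
t=np.load("top0.npz");s=np.load("scene0.npz")
for c,roi,vm in((t,(125,234,30,18),100),(s,(382,166,20,20),110)):
    hsv,m=masks(c,roi)
    g=((hsv[...,1]>45)&(hsv[...,2]>vm)).astype(np.uint8)*255&m
    cs,_=cv2.findContours(g,cv2.RETR_EXTERNAL,cv2.CHAIN_APPROX_NONE);k=max(cs,key=cv2.contourArea)
    q=cv2.boxPoints(cv2.minAreaRect(k)); P=onz(c,q,.064);M=cv2.moments(g,True)
    print(np.round(q,1).tolist(),np.round(P[:,:2],4).tolist(),"mid",onz(c,[[M['m10']/M['m00'],M['m01']/M['m00']]],.064))
print("jar base",onz(t,[[162,160]],0),onz(s,[[418,250]],0))
# board/stop/pad check: predicted pixels
th=-.232;o=np.array([.627,-.079,0]);X=np.array([np.cos(th),np.sin(th),0]);Y=np.array([-np.sin(th),np.cos(th),0])
pts=[(0,.105,.034),(0,-.105,.034),(.03,.105,.034),(.03,-.105,.034),(-.015,.07,.032),(-.015,.04,.032),(-.003,-.083,.032),(-.003,-.027,.032),(-.075,.105,.018),(-.075,-.105,.018)]
for c,x0,y0,w,h,k,n in((t,235,150,100,75,8,"t3"),(s,225,210,112,70,7,"s3")):
    im=cv2.resize(c["color"][y0:y0+h,x0:x0+w,::-1],None,fx=k,fy=k,interpolation=cv2.INTER_CUBIC)
    for p in pts:
        u=proj(c,o+p[0]*X+p[1]*Y+[0,0,p[2]])[0]; u=(u-[x0,y0]+.5)*k
        cv2.drawMarker(im,tuple(int(v) for v in u),(0,255,0),cv2.MARKER_CROSS,12,1)
    cv2.imwrite(f"pics/{n}.png",im)
```

```text
[[128.8000030517578, 243.0], [129.89999389648438, 237.60000610351562], [140.3000030517578, 239.6999969482422], [139.1999969482422, 245.0]] [[0.4625, 0.2819], [0.4748, 0.2804], [0.4695, 0.2567], [0.4573, 0.2583]] mid [[0.46622368 0.2694527  0.064     ]]
[[388.0, 171.0], [396.0, 171.0], [396.0, 173.0], [388.0, 173.0]] [[0.4628, 0.2586], [0.4685, 0.2792], [0.4761, 0.2752], [0.4704, 0.2548]] mid [[0.46943241 0.26738175 0.064     ]]
jar base [[ 6.84518426e-01  2.36641786e-01 -1.11022302e-16]] [[0.6829231  0.23982095 0.        ]]
```

```bash
python3 -m handwheel '[[[1,0,0,0,0.18],[1,0,0,0,0.18],[1,0,0,0,0.18],[1,0,0,0,0.18],[1,0,0,0,0.18],[1,0,0,0,0.18],[1,0,0,0,0.18],[1,0,0,0,0.125]]]'
```

```text
time: 1.1
tool_pos: [0.2682, 0.5642, 0.2049]
ee_rot: [0.0, 0.991, -0.131, -0.0]
wrist_force: [-0.5, 0.1, -0.2]
gripper_width: 1.001
```

View pics/t3.png

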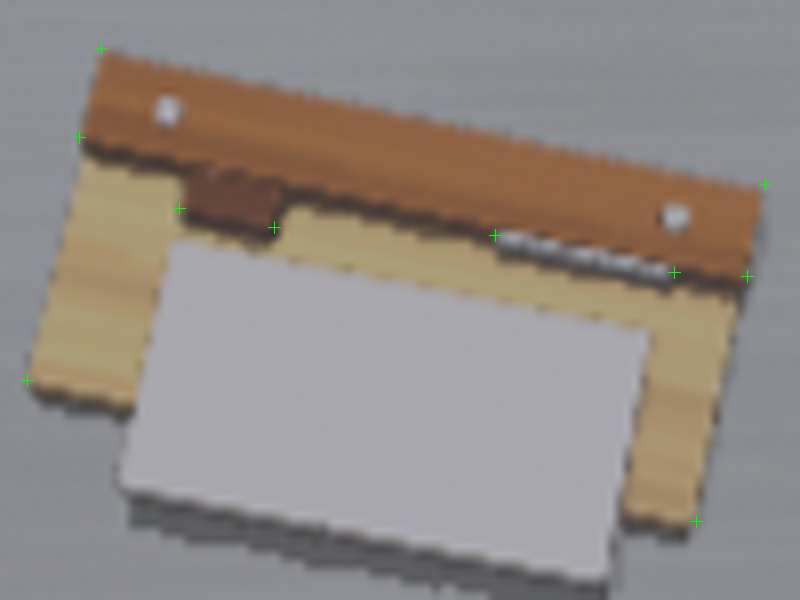

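View pics/s3.png

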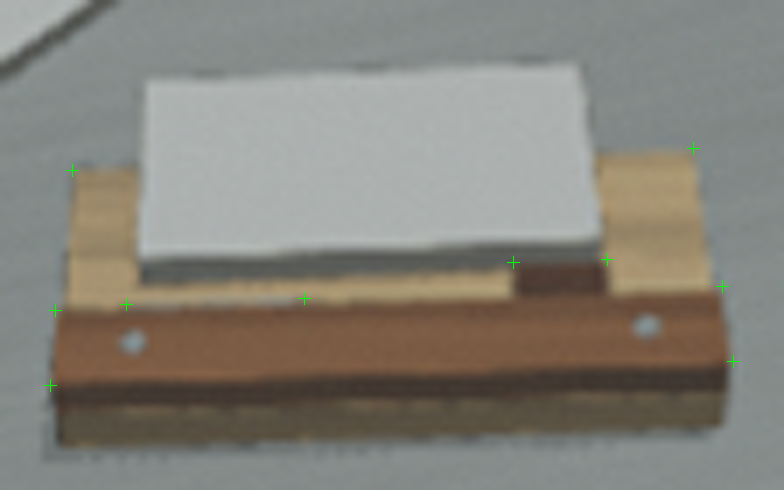

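The overlay fits both views to about 1 px, and the two views disagree by 2–3 mm. I'll use the mean for now and correct it later using the held spacer. Next I move over the spacer.

```bash
python3 -m handwheel '[[[1,0.0385,0.0334,0.012,0],[1,0.0385,0.0334,0.012,0],[1,0.0385,0.0334,0.012,0],[1,0.0385,0.0334,0.012,0],[1,0.0385,0.0334,0.012,0],[1,0.0385,0.0334,0.012,0],[1,0.0385,0.0334,0.012,0],[1,0,0,0,0],[1,0,0,0,0]]]'
python3 - <<'E'
from bench import *
from h import *
for n,a in(("scene",(340,100,100,100)),("top",(90,195,110,80))):
    c=capture(n); crop(c,*a,6,f"pics/{n}1.png")
E
```

```text
time: 2.22
tool_pos: [0.4689, 0.2699, 0.1211]
ee_rot: [0.0, 0.992, -0.129, -0.0]
wrist_force: [-0.3, 0.7, -0.5]
gripper_width: 0.999
```

View pics/scene1.png

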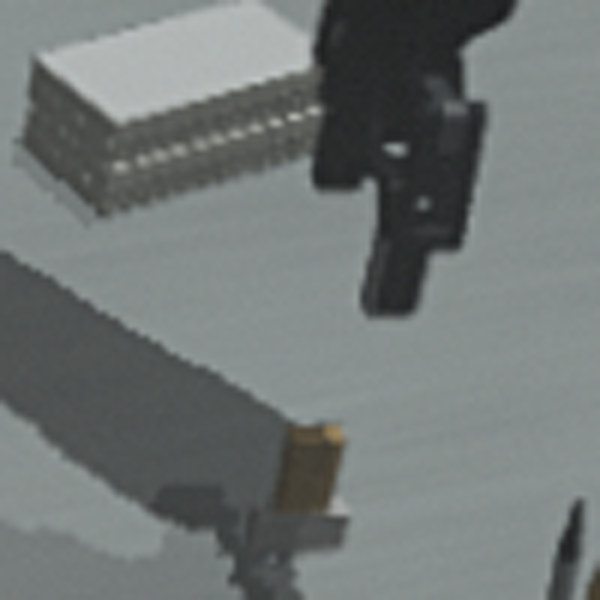

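View pics/top1.png

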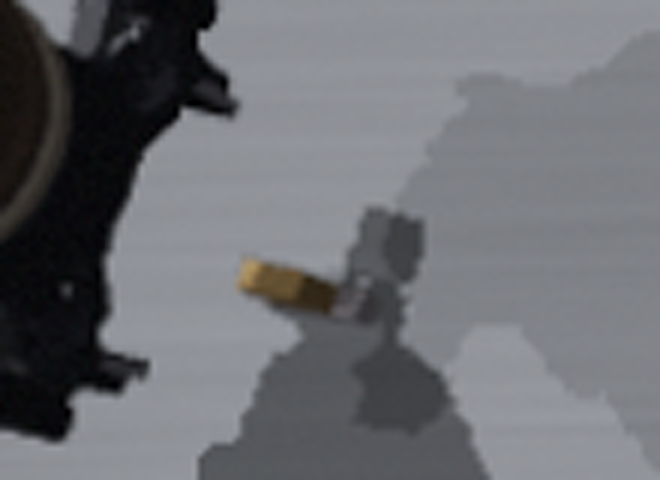

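```bash
python3 -m handwheel '[[[1,0,0.001,0.03,0],[1,0,0,0.03,0],[1,0,0,0.021,0],[1,0,0,0.01,0],[1,0,0,0,0],[-1,0,0,0,0],[-1,0,0,0,0],[-1,0,0,0,0],[-1,0,0,0,0],[-1,0,0,0,0],[-1,0,0,0,0],[-1,0,0,0,0],[-1,0,0,0,0]]]'
```

```text
time: 3.95
tool_pos: [0.4692, 0.2688, 0.0307]
ee_rot: [-0.0, 0.992, -0.129, 0.0]
wrist_force: [-1.4, -0.3, 6.0]
gripper_width: 0.116
```

```bash
python3 -m handwheel '[[[-1,0,0,-0.02,0],[-1,0,0,-0.04,0],[-1,0,0,-0.05,0],[-1,0,0,0,0],[-1,0,0,0,0]]]'
python3 - <<'E'
from bench import *
from h import *
for n,a in(("scene",(340,100,100,100)),("top",(80,195,110,80))):
    c=capture(n); crop(c,*a,6,f"pics/{n}2.png"); np.savez(f"{n}2.npz",**c)
E
```

```text
time: 4.58
tool_pos: [0.4686, 0.2686, 0.1399]
ee_rot: [0.0, 0.992, -0.129, -0.0]
wrist_force: [0.2, -0.4, -1.5]
gripper_width: 0.116
```

View pics/scene2.png

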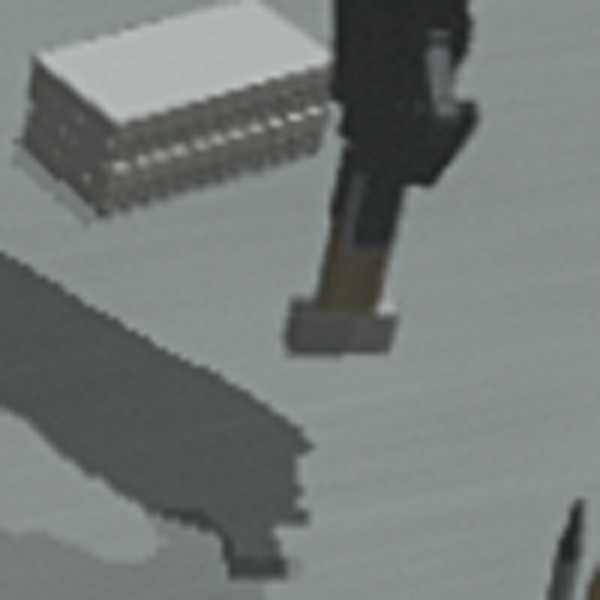

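View pics/top2.png

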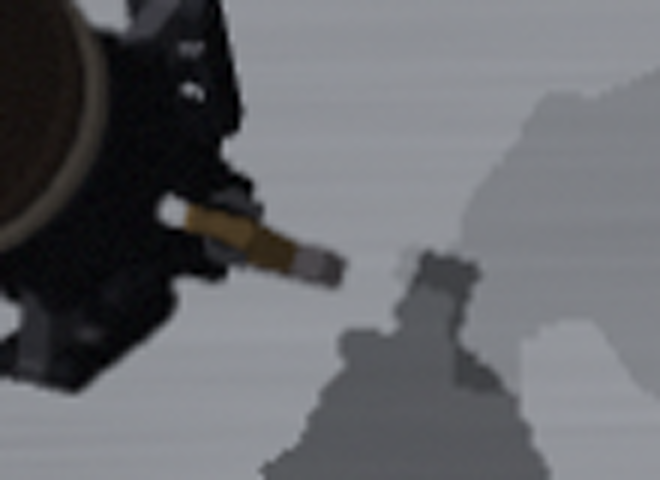

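The spacer is held upright by its grip. I'll carry it over to the pad end.

```bash
python3 -m handwheel '[[[-1,0,0,0,-0.027],[-1,0.022,0.0357,0,0],[-1,0.022,0.0357,0,0],[-1,0.022,0.0357,0,0],[-1,0.022,0.0357,0,0],[-1,0.022,0.0357,0,0],[-1,0.022,0.0357,0,0],[-1,0.022,0.0357,0,0],[-1,0.022,0.0357,0,0],[-1,0.022,0.0357,0,0],[-1,0.022,0.0357,0,0],[-1,0,0,0.025,0],[-1,0,0,0.025,0],[-1,0,0,0,0],[-1,0,0,0,0]]]'
python3 - <<'E'
from bench import *
from h import *
for n,a in(("scene",(215,170,125,100)),("top",(235,140,110,90))):
    c=capture(n); crop(c,*a,6,f"pics/{n}3.png"); np.savez(f"{n}3.npz",**c)
s=read_state();print(s["tool_pos"],s["ee_rot"])
E
```

```text
time: 6.55
tool_pos: [0.6017, -0.1293, 0.0907]
ee_rot: [0.0, 0.993, -0.115, 0.0]
wrist_force: [-0.1, -0.4, -1.0]
gripper_width: 0.118
[ 0.60210109 -0.12935571  0.0913136 ] [ 3.15240994e-05  9.93358455e-01 -1.15058292e-01  7.53910373e-04]
```

View pics/scene3.png

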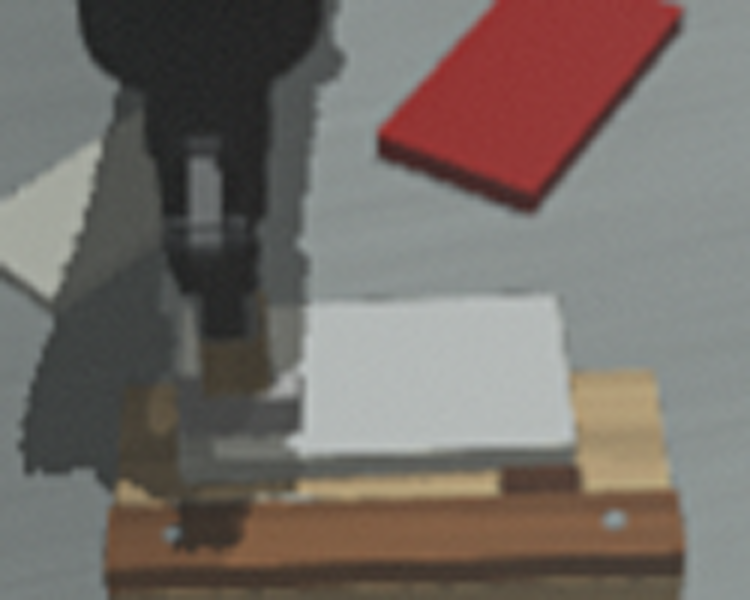

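View pics/top3.png

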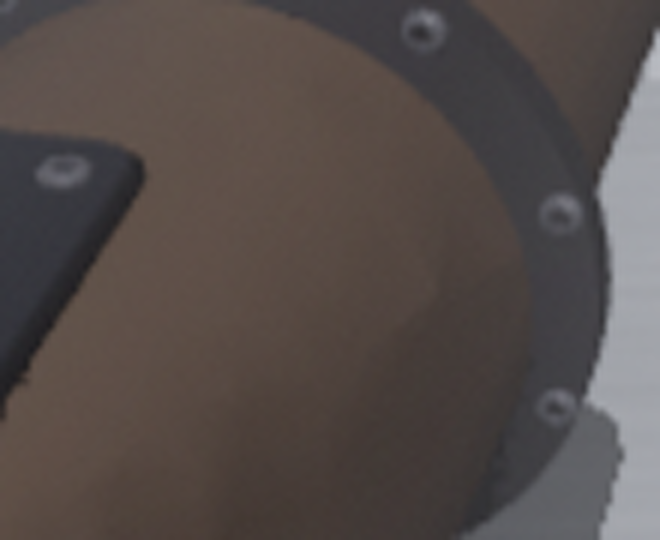

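The scene view shows the spacer above the tile/pad gap; the arm blocks the top view. I'll compare the foot's projected position with where it appears, to get the scene camera's bias.

Run:
```python
from h import *
for f,tp,th,roi in(("scene2.npz",(.4686,.2686,.1399),-.2586,(370,135,50,40)),("scene3.npz",(.6021,-.1294,.0913),-.2306,(228,215,60,50))):
    c=np.load(f);X=np.array([np.cos(th),np.sin(th),0]);Y=np.array([-np.sin(th),np.cos(th),0])
    x0,y0,w,h=roi;k=12
    im=cv2.resize(c["color"][y0:y0+h,x0:x0+w,::-1],None,fx=k,fy=k,interpolation=cv2.INTER_CUBIC)
    for dz in(-.031,-.009):
        for dy in(-.022,.022):
            u=proj(c,np.array(tp)+.006*X+dy*Y+[0,0,dz])[0]; print(np.round(u,1))
            cv2.drawMarker(im,tuple(int(v) for v in (u-[x0,y0]+.5)*k),(0,255,0),cv2.MARKER_CROSS,20,1)
    cv2.imwrite("pics/chk_"+f[:-4]+".png",im)
```

```text
[387.5 159.2]
[404.6 159.1]
[389.  152.1]
[406.3 152. ]
[244.4 243.2]
[264.8 242.5]
[243.6 236.4]
[264.3 235.6]
```

View pics/chk_scene2.png

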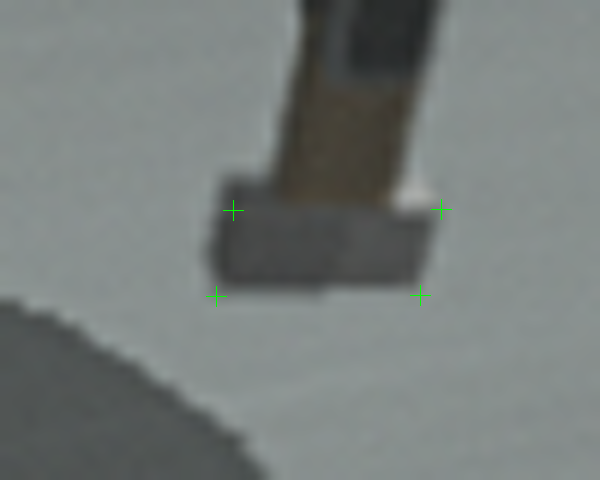

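View pics/chk_scene3.png

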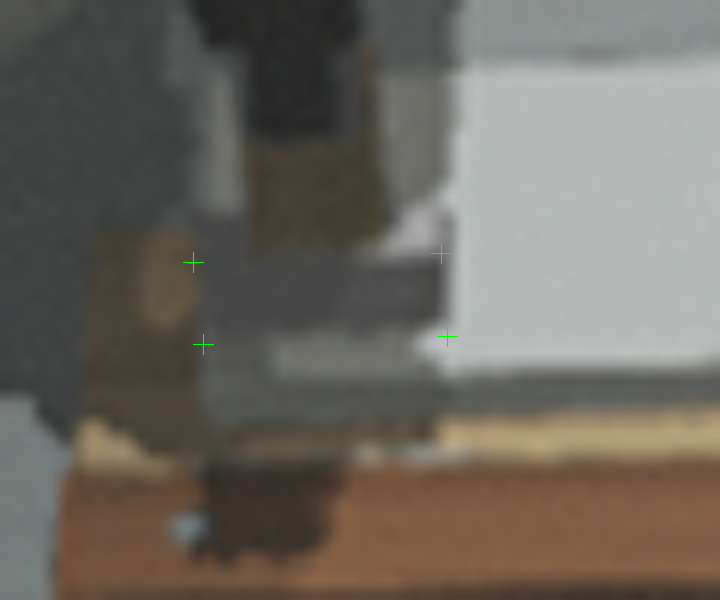

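```bash
python3 -m handwheel '[[[-1,0.001,0,0.01,0],[-1,0,0,0.008,0],[-1,0,0,0,0],[-1,0,0,0,0]]]'
python3 - <<'E'
from bench import *
from h import *
c=capture("scene"); crop(c,228,215,60,50,12,"pics/scene4.png"); np.savez("scene4.npz",**c)
s=read_state();print(s["tool_pos"],s["ee_rot"])
E
```

```text
time: 7.15
tool_pos: [0.6024, -0.1295, 0.0723]
ee_rot: [0.0, 0.993, -0.115, -0.0]
wrist_force: [0.5, 0.3, -0.1]
gripper_width: 0.118
[ 0.60250361 -0.1295422   0.07244107] [-3.19653288e-06  9.93327552e-01 -1.15327202e-01  1.06915692e-04]
```

View pics/scene4.png

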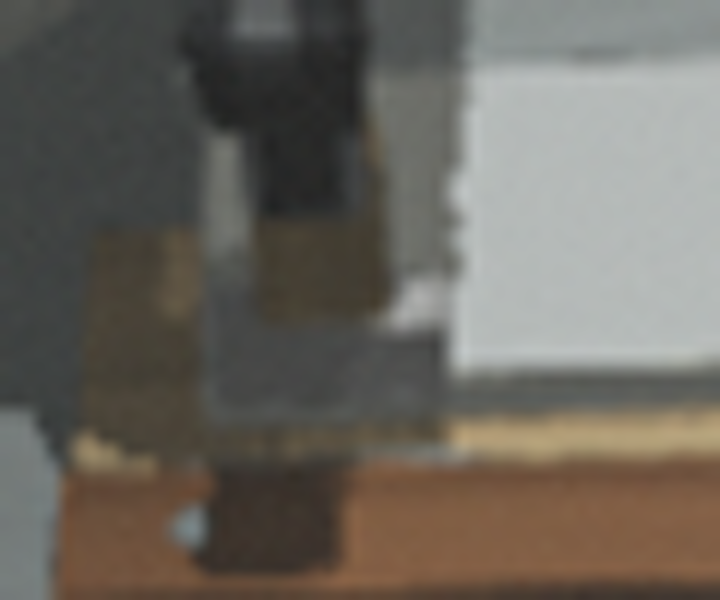

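Run:
```python
from h import *
c=np.load("scene4.npz")
f=lambda u,v:[228+u/12-.5,215+v/12-.5]
for nm,u,v,z in(("footbot L",205,418,.0415),("footbot R",445,409,.0415),("fence",325,466,.034),("fence",700,452,.034),("fence",80,474,.034),("tile back top",470,370,.033),("tile back top",700,364,.033)):
    p=onz(c,[f(u,v)],z)[0]; th=-.2306; d=p-[.6277,-.079,0]
    print(nm,np.round(p,4),"board x",round(d[0]*np.cos(th)+d[1]*np.sin(th),4),"y",round(-d[0]*np.sin(th)+d[1]*np.cos(th),4))
for x in range(250,260,3): print(x,c["color"][244:258,x].tolist())
```

```text
footbot L [ 0.6038 -0.1536  0.0415] board x -0.0063 y -0.0781
footbot R [ 0.6136 -0.1108  0.0415] board x -0.0064 y -0.0342
fence [ 0.6146 -0.134   0.034 ] board x -0.0002 y -0.0565
fence [ 0.6302 -0.067   0.034 ] board x -0.0003 y 0.0122
fence [ 0.6043 -0.1777  0.034 ] board x -0.0002 y -0.1015
tile back top [ 0.5984 -0.1027  0.033 ] board x -0.0231 y -0.0298
tile back top [ 0.6087 -0.061   0.033 ] board x -0.0226 y 0.0132
250 [[70, 71, 70], [72, 72, 71], [71, 72, 70], [69, 69, 69], [76, 78, 76], [82, 83, 81], [74, 72, 66], [72, 66, 55], [75, 69, 59], [66, 62, 54], [58, 52, 48], [57, 49, 43], [61, 53, 46], [61, 52, 45]]
253 [[72, 73, 72], [72, 72, 71], [70, 71, 70], [71, 72, 71], [69, 71, 68], [79, 81, 77], [80, 77, 69], [89, 80, 63], [87, 80, 66], [69, 64, 57], [57, 52, 45], [57, 50, 45], [57, 50, 42], [61, 53, 45]]
256 [[71, 70, 70], [72, 72, 71], [76, 76, 74], [73, 74, 73], [78, 79, 76], [86, 88, 84], [81, 78, 71], [89, 80, 65], [84, 78, 65], [71, 65, 56], [80, 64, 52], [79, 62, 49], [86, 66, 51], [97, 73, 55]]
259 [[80, 82, 80], [78, 80, 78], [77, 79, 78], [80, 81, 81], [82, 83, 80], [84, 84, 79], [86, 81, 69], [96, 86, 69], [102, 97, 86], [118, 96, 79], [120, 88, 63], [115, 85, 62], [121, 88, 65], [126, 92, 66]]
```

The foot lies inside the gap, about 3 mm clear of the pad and 5 mm clear of the tile. It is parallel to the fence and centred at y ≈ −56 mm. Lowering it now.

```bash
python3 -m handwheel '[[[-1,-0.0005,0,0.008,0],[-1,0,0,0.008,0],[-1,0,0,0.006,0],[-1,0,0,0,0],[-1,0,0,0,0]]]'; python3 -m handwheel '[[[-1,0,0,0.001,0],[-1,0,0,0,0],[-1,0,0,0,0]]]'
```

```text
time: 7.82
tool_pos: [0.602, -0.1295, 0.0503]
ee_rot: [0.0, 0.993, -0.115, 0.0]
wrist_force: [0.3, 0.0, 0.0]
gripper_width: 0.114
time: 8.2
tool_pos: [0.602, -0.1293, 0.0494]
ee_rot: [-0.0, 0.993, -0.115, 0.0]
wrist_force: [-0.3, -0.7, -0.4]
gripper_width: 0.117
```

```bash
python3 -m handwheel '[[[-1,0,0,0.0008,0],[-1,0,0,0,0],[-1,0,0,0,0]]]'
python3 - <<'E'
from bench import *
from h import *
c=capture("scene"); crop(c,228,215,60,50,12,"pics/scene5.png")
s=read_state();print(s["tool_pos"],s["wrist_force"])
E
```

```text
time: 8.57
tool_pos: [0.6022, -0.1294, 0.0488]
ee_rot: [-0.0, 0.993, -0.115, 0.0]
wrist_force: [-0.6, -0.3, 4.0]
gripper_width: 0.114
[ 0.60214966 -0.12946499  0.04877034] [-0.8992925   0.75286642  4.33694858]
```

View pics/scene5.png

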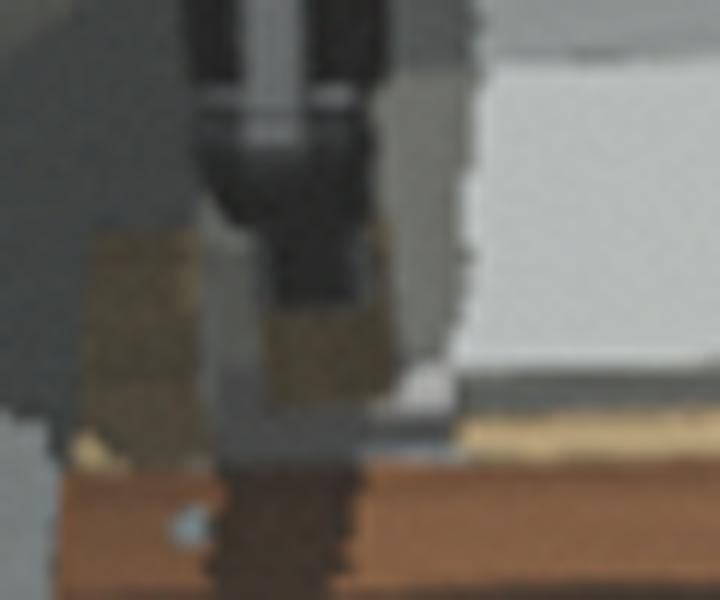

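```bash
python3 -m handwheel '[[[-0.2,0,0,0,0],[-0.2,0,0,0,0],[-0.2,0,0,0,0],[-0.2,0,0,0,0],[-0.2,0,0,0,0],[-0.2,0,0,-0.02,0],[-0.2,0,0,-0.04,0],[-0.2,0,0,-0.05,0],[-0.2,0,0,0,0]]]'
python3 - <<'E'
from bench import *
from h import *
c=capture("scene"); crop(c,225,205,112,75,7,"pics/scene6.png")
E
```

```text
time: 9.75
tool_pos: [0.6045, -0.1303, 0.1626]
ee_rot: [0.0, 0.993, -0.115, 0.004]
wrist_force: [0.7, -1.5, -0.8]
gripper_width: 0.402
```

View pics/scene6.png

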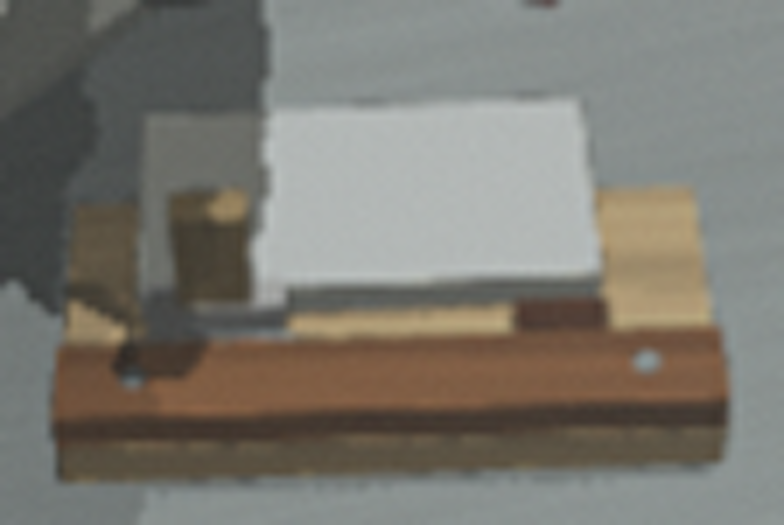

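The spacer stands upright and free between pad and tile. I'll check for decoys near the descent point and check joint 7.

Run:
```python
from bench import *
from h import *
s=read_state();print(np.round(s["joint_positions"],3),s["tool_pos"])
t=np.load("top0.npz")
print(np.round(onz(t,[[291,266],[332,243],[345,262],[304,287],[245,246],[267,268]],.015)[:,:2],3).tolist())
```

```text
[-0.202  0.482  0.48   1.683 -0.253  1.034  0.129] [ 0.60307998 -0.1296538   0.16033698]
[[0.407, -0.086], [0.46, -0.186], [0.414, -0.215], [0.358, -0.116], [0.457, 0.023], [0.404, -0.029]]
```

```bash
python3 -m handwheel '[[[-1,0,0,0,-0.1745],[-1,0,0,0,-0.1745],[-1,0,0,0,-0.1745],[-1,0,0,0,-0.1745],[-1,0,0,0,-0.1745],[-1,0,0,0,-0.1745],[-1,0,0,0,-0.1745],[-1,0,0,0,-0.1745],[-1,0,0,0,-0.1745],[-1,0.015,-0.0442,0,0],[-1,0.015,-0.0442,0,0],[-1,0.015,-0.0442,0,0],[-1,0,0,0,0],[-1,0,0,0,0]]]'
```

```text
time: 11.55
tool_pos: [0.4833, -0.0553, 0.1581]
ee_rot: [-0.0, 0.784, 0.621, -0.0]
wrist_force: [-0.7, -0.2, 0.3]
gripper_width: 0.004
```

```bash
python3 -m handwheel '[[[-1,0,0,0.04,0],[-1,0,0,0.04,0],[-1,0,0,0.04,0],[-1,0,0,0.02,0],[-1,0,0,0.007,0],[-1,0,0,0,0],[-1,0,0,0,0]]]'
python3 - <<'E'
from bench import *
from h import *
for n,a in(("scene",(200,150,135,130)),("top",(225,140,115,110))):
    c=capture(n); crop(c,*a,4.4 if n=="scene" else 5,f"pics/{n}7.png"); np.savez(f"{n}7.npz",**c)
print(read_state()["tool_pos"])
E
```

```text
time: 12.42
tool_pos: [0.4841, -0.0554, 0.0122]
ee_rot: [0.0, 0.784, 0.621, 0.001]
wrist_force: [0.0, 0.3, 0.1]
gripper_width: 0.004
[ 0.48393521 -0.05520331  0.01232299]
```

View pics/scene7.png

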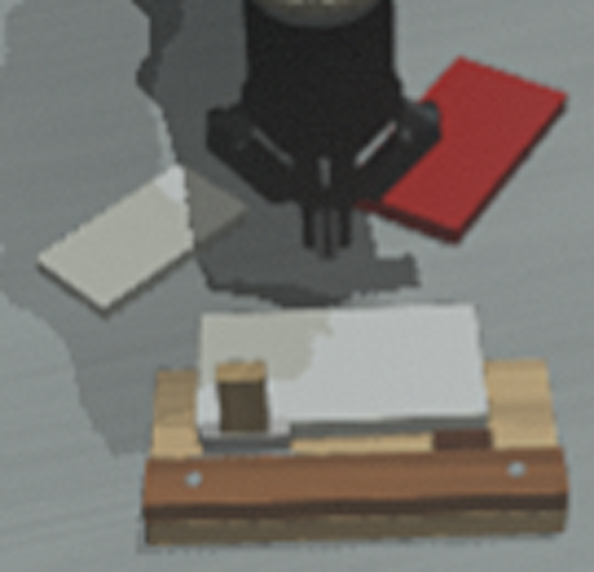

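View pics/top7.png

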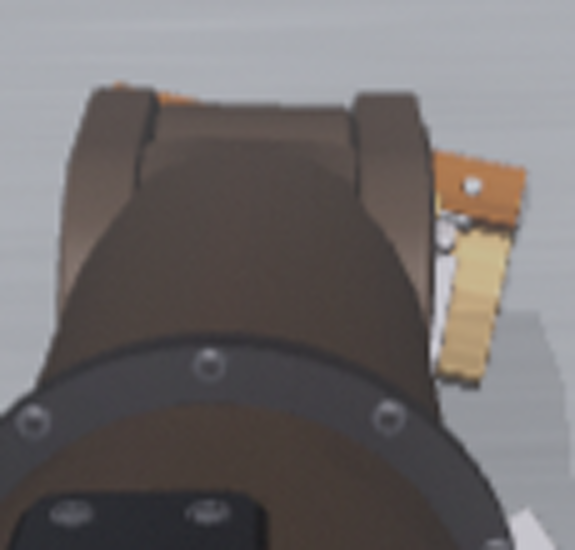

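The shut fingers are in front of the tile's mid edge, clear of both decoys, and the spacer is upright. I approach now and watch the force.

```bash
python3 -m handwheel '[[[-1,0,0.01,0,0],[-1,0,0.01,0,0],[-1,0,0.004,0,0],[-1,0,0,0,0]]]';python3 -m handwheel '[[[-1,0,0.002,0,0],[-1,0,0.002,0,0],[-1,0,0.002,0,0],[-1,0,0,0,0]]]'
```

```text
time: 13.02
tool_pos: [0.5069, -0.0608, 0.0114]
ee_rot: [0.0, 0.784, 0.621, 0.0]
wrist_force: [0.1, 0.2, 0.1]
gripper_width: 0.002
time: 13.52
tool_pos: [0.5125, -0.0621, 0.0115]
ee_rot: [0.0, 0.784, 0.621, 0.0]
wrist_force: [0.3, -0.3, 0.5]
gripper_width: 0.002
```

```bash
python3 -m handwheel '[[[-1,0,0.001,0,0],[-1,0,0.001,0,0],[-1,0,0.001,0,0],[-1,0,0,0,0]]]'
```

```text
time: 14.02
tool_pos: [0.5154, -0.0627, 0.0115]
ee_rot: [0.0, 0.784, 0.621, 0.0]
wrist_force: [-0.1, 0.5, -0.3]
gripper_width: 0.002
```

```bash
python3 -m handwheel '[[[-1,0,0.001,0,0],[-1,0,0.001,0,0],[-1,0,0,0,0]]]';python3 -m handwheel '[[[-1,0,0.001,0,0],[-1,0,0.001,0,0],[-1,0,0,0,0]]]';python3 -m handwheel '[[[-1,0,0.001,0,0],[-1,0,0.001,0,0],[-1,0,0,0,0]]]'
```

```text
time: 14.4
tool_pos: [0.5173, -0.0632, 0.0115]
ee_rot: [0.0, 0.784, 0.621, 0.0]
wrist_force: [-0.4, 0.2, 0.2]
gripper_width: 0.0
time: 14.78
tool_pos: [0.5193, -0.0637, 0.0115]
ee_rot: [0.0, 0.784, 0.621, 0.0]
wrist_force: [0.7, -0.3, -0.3]
gripper_width: 0.003
time: 15.15
tool_pos: [0.5212, -0.0641, 0.0115]
ee_rot: [0.0, 0.784, 0.621, 0.0]
wrist_force: [-0.3, 0.7, -0.7]
gripper_width: 0.0
```

```bash
python3 -m handwheel '[[[-1,0,0.001,0,0],[-1,0,0.001,0,0],[-1,0,0,0,0]]]';python3 - <<'E'
from bench import *
from h import *
c=capture("scene"); crop(c,215,190,115,85,7,f"pics/scene8.png"); np.savez("scene8.npz",**c)
print(read_state()["wrist_force"])
E
```

```text
time: 15.52
tool_pos: [0.5232, -0.0646, 0.0115]
ee_rot: [0.0, 0.784, 0.621, 0.0]
wrist_force: [0.1, 0.2, -1.0]
gripper_width: 0.003
[ 0.39373     0.5799482  -0.07236937]
```

View pics/scene8.png

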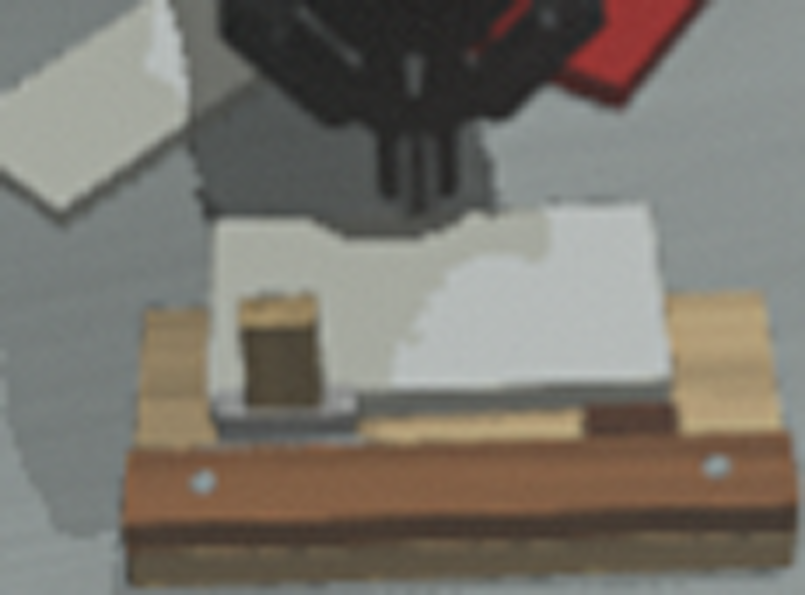

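```bash
python3 - <<'E'
from h import *
c=np.load("scene8.npz")
f=lambda p:np.round((proj(c,p)-[215,190]+.5)*7,0).tolist()
X=np.array([.9732,-.2299,0]);p=np.array([.5232,-.0646,.0115])
print("tcp",f(p),"front low",f(p+.011*X),"tip at z.03",f(p+[0,0,.02]))
o=np.array([.6277,-.079,0]);Y=np.array([.2299,.9732,0])
for y in(-.08,-.01,.07): print("edge pred",f(o-.103*X+y*Y+[0,0,.033]))
E
python3 - <<'E'
import cv2,numpy as np
c=np.load("scene8.npz")
im=c["color"][205:235,255:300,::-1].astype(float)*2.5
cv2.imwrite("pics/z8.png",cv2.resize(np.clip(im,0,255).astype(np.uint8),None,fx=16,fy=16,interpolation=cv2.INTER_CUBIC))
E
```

```text
tcp [[423.0, 252.0]] front low [[423.0, 275.0]] tip at z.03 [[421.0, 211.0]]
edge pred [[216.0, 219.0]]
edge pred [[421.0, 212.0]]
edge pred [[655.0, 204.0]]
```

View pics/z8.png

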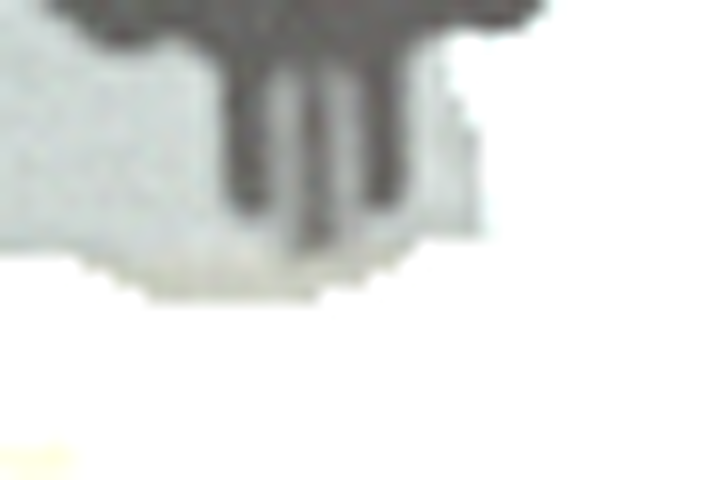

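The picture shows the finger ends level with the tile's edge line, with no contact yet. I'll check in picture 7 how far the finger tips really reach below the tile's top.

Run:
```python
from h import *
c=np.load("scene7.npz");X=np.array([.9732,-.2299,0]);p=np.array([.4839,-.0552,.0123])
x0,y0,w,h=250,180,50,40
im=np.clip(c["color"][y0:y0+h,x0:x0+w,::-1]*2.2,0,255).astype(np.uint8)
im=cv2.resize(im,None,fx=14,fy=14,interpolation=cv2.INTER_CUBIC)
for q,col in((p,(0,255,0)),(p+.011*X,(0,0,255)),(p+[0,0,.02],(255,0,0)),(p+.011*X+[0,0,.02],(255,0,255))):
    u=(proj(c,q)[0]-[x0,y0]+.5)*14; print(u); cv2.drawMarker(im,tuple(int(v) for v in u),col,cv2.MARKER_CROSS,20,2)
cv2.imwrite("pics/z7.png",im)
```

```text
[350.84569524 478.37589435]
[352.21843041 521.56526463]
[347.95105146 396.97083951]
[349.31682076 440.11276805]
```

View pics/z7.png

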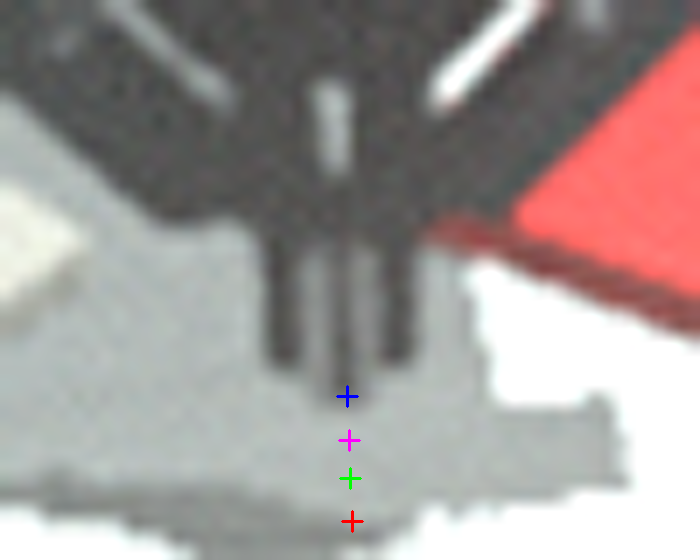

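Run:
```python
from h import *
c=np.load("scene7.npz");g=c["color"].mean(-1).astype(int)
print("cols 265..284, rows 194..216");print(g[194:217,264:286])
```

```text
cols 265..284, rows 194..216
[[ 39  37  37  38  38  40  37  37  38  38  37  40  39  41  40  39  39  41
   39  42  38  40]
 [ 45  51  52  42  41  37  38  41  36  40  38  40  40  38  39  43  36  43
   44  47  43  42]
 [ 68  75  74  63  46  40  38  39  41  38  39  42  39  39  39  39  44  47
   49  45  46  47]
 [ 82  85  85  79  57  35  39  42  47  47  43  49  44  39  38  43  56  57
   52  50  50  49]
 [ 82  83  82  79  62  38  38  48  58  50  46  58  58  43  39  52  70  75
   67  69  83  73]
 [ 83  81  84  82  66  37  39  55  64  55  49  60  58  42  38  53  76  84
   81  99 128 120]
 [ 83  83  83  81  73  41  41  54  65  55  49  59  58  45  40  55  76  85
   82 101 130 144]
 [ 81  83  83  83  71  41  39  54  64  56  48  60  61  50  37  52  77  83
   82  83 112 144]
 [ 83  83  84  86  70  42  40  54  66  57  46  61  62  48  39  53  78  83
   81  80 109 142]
 [ 82  81  83  84  71  41  39  52  66  57  47  59  61  46  39  56  76  82
   81  80 110 141]
 [ 83  83  85  86  70  43  39  50  68  57  42  57  63  47  38  53  76  83
   81  80  98 127]
 [ 84  85  83  82  73  48  39  53  66  58  45  5
[... 368 characters left out ...]
5  76  82  86  85  84  84  85
   83  83  85  84]
 [ 83  85  83  83  84  85  85  86  85  85  86  85  84  84  84  83  85  84
   86  83  84  83]
 [ 84  85  84  84  86  85  86  85  86  86  84  85  86  84  84  85  84  83
   83  83  85  84]
 [ 85  84  86  87  83  84  82  85  85  83  83  82  83  85  83  83  83  83
   83  85  84  83]
 [ 85  84  84  84  85  84  84  84  84  83  83  84  82  82  83  82  84  83
   82  85  82  84]
 [ 76  76  76  78  84  84  84  85  84  83  83  84  84  81  81  82  83  83
   83  83  82  81]
 [ 67  68  67  70  74  74  77  83  85  85  84  83  84  82  83  82  83  83
   82  83  86  84]
 [ 66  67  67  66  65  67  69  75  76  77  80  84  83  84  81  84 102 107
   87  98 108 102]]
```

The finger tips show 20–30 mm above the reported TCP: the tip ends at row 208 where about row 215 was predicted. That fits the missing contact, because the fingers were passing over the tile. I'll back off and lower carefully until they touch.

```bash
python3 -m handwheel '[[[-1,0,-0.01,0,0],[-1,0,-0.01,0,0],[-1,0,-0.01,0,0],[-1,0,-0.005,0,0],[-1,0,0,0.004,0],[-1,0,0,0.004,0],[-1,0,0,0,0]]]';python3 - <<'E'
from bench import *
from h import *
c=capture("scene"); np.savez("scene9.npz",**c)
x0,y0,w,h=215,185,115,85
crop(c,x0,y0,w,h,7,"pics/scene9.png")
E
```

```text
time: 16.45
tool_pos: [0.489, -0.0566, 0.0031]
ee_rot: [-0.0, 0.784, 0.621, -0.0]
wrist_force: [-0.4, -0.2, -0.6]
gripper_width: 0.003
```

View pics/scene9.png

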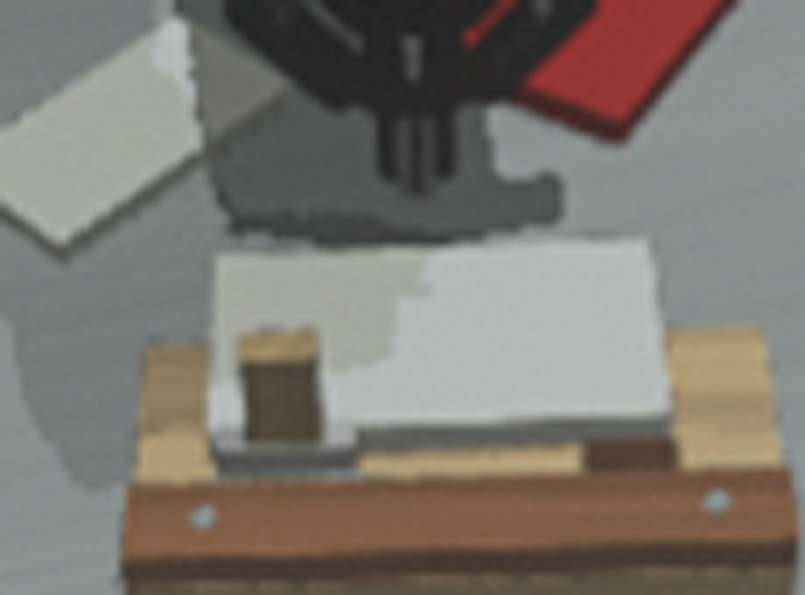

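```bash
python3 -m handwheel '[[[-1,0,0,0.001,0],[-1,0,0,0.001,0],[-1,0,0,0.001,0],[-1,0,0,0,0]]]';python3 -m handwheel '[[[-1,0,0,0.001,0],[-1,0,0,0,0]]]';python3 -m handwheel '[[[-1,0,0,0.001,0],[-1,0,0,0.001,0],[-1,0,0,0,0]]]'
```

```text
time: 17.0
tool_pos: [0.4889, -0.0565, 0.0004]
ee_rot: [-0.0, 0.784, 0.621, -0.0]
wrist_force: [0.5, -0.1, 0.1]
gripper_width: -0.006
time: 17.25
tool_pos: [0.4889, -0.0565, -0.0005]
ee_rot: [-0.0, 0.784, 0.621, -0.0]
wrist_force: [0.8, -0.2, -0.4]
gripper_width: -0.002
time: 17.62
tool_pos: [0.4889, -0.0565, -0.0026]
ee_rot: [-0.0, 0.784, 0.621, -0.0]
wrist_force: [-0.4, 0.8, 0.6]
gripper_width: -0.001
```

The TCP reads below the table and nothing has touched, so the real tips are higher than stated. I'll find the table by touch in small steps.

```bash
for i in 1 2 3 4; do python3 -m handwheel '[[[-1,0,0,0.001,0],[-1,0,0,0.001,0],[-1,0,0,0,0]]]' | grep -E "tool_pos|force"; done
```

```text
tool_pos: [0.4889, -0.0565, -0.0046]
wrist_force: [0.2, 0.7, -0.4]
tool_pos: [0.4889, -0.0565, -0.0066]
wrist_force: [0.7, -0.6, 0.7]
tool_pos: [0.4889, -0.0565, -0.0086]
wrist_force: [0.6, 0.1, 0.8]
tool_pos: [0.4889, -0.0565, -0.0106]
wrist_force: [0.9, -1.4, 0.8]
```

```bash
for i in 1 2 3; do python3 -m handwheel '[[[-1,0,0,0.001,0],[-1,0,0,0.001,0],[-1,0,0,0,0]]]' | grep -E "tool_pos|force"; done;python3 - <<'E'
from bench import *
from h import *
c=capture("scene"); np.savez("scene10.npz",**c)
s=read_state();print(s["wrist_force"])
X=np.array([.9732,-.2299,0]);p=s["tool_pos"]*[1,1,0]
x0,y0,w,h=250,180,55,42
im=np.clip(c["color"][y0:y0+h,x0:x0+w,::-1]*2.2,0,255).astype(np.uint8)
im=cv2.resize(im,None,fx=14,fy=14,interpolation=cv2.INTER_CUBIC)
for q,col in((p,(0,255,0)),(p+.011*X,(0,0,255))):
    u=(proj(c,q)[0]-[x0,y0]+.5)*14; cv2.drawMarker(im,tuple(int(v) for v in u),col,cv2.MARKER_CROSS,20,2)
cv2.imwrite("pics/z10.png",im)
E
```

```text
tool_pos: [0.4889, -0.0565, -0.0126]
wrist_force: [-0.4, -0.2, 0.7]
tool_pos: [0.4889, -0.0565, -0.0146]
wrist_force: [-0.4, -0.9, -0.6]
tool_pos: [0.4889, -0.0565, -0.0166]
wrist_force: [0.1, -0.0, -0.1]
[-0.32850775  0.30398783 -0.41966333]
```

View pics/z10.png

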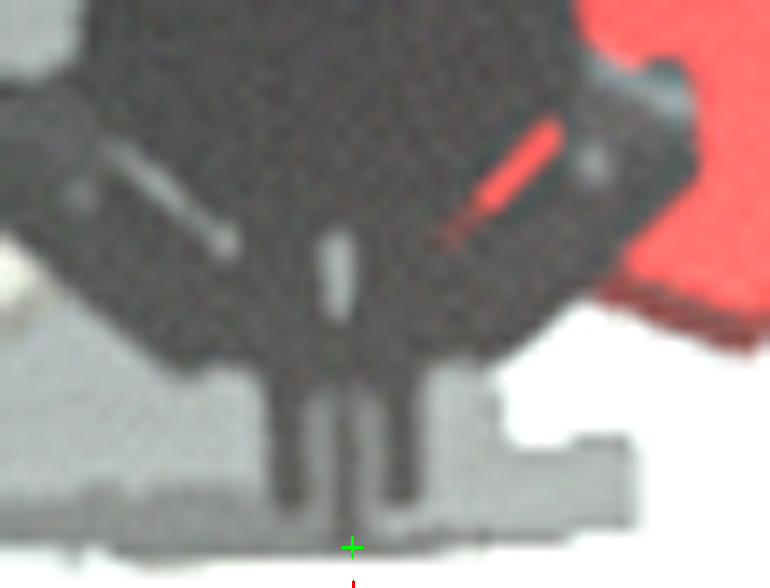

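The pad tips are now about 5–11 mm above the table, so they cover the tile's whole edge height. I go slightly lower, then push.

```bash
python3 -m handwheel '[[[-1,0,0,0.001,0],[-1,0,0,0.001,0],[-1,0,0,0.001,0],[-1,0,0,0,0]]]' | grep -E "tool_pos|force"; python3 -m handwheel '[[[-1,0,0.005,0,0],[-1,0,0.005,0,0],[-1,0,0.005,0,0],[-1,0,0.004,0,0],[-1,0,0.002,0,0],[-1,0,0,0,0]]]'| grep -E "tool_pos|force"; for i in 1 2 3 ; do python3 -m handwheel '[[[-1,0,0.001,0,0],[-1,0,0.001,0,0],[-1,0,0,0,0]]]' | grep -E "time|tool_pos|force"; done
```

```text
tool_pos: [0.4889, -0.0565, -0.0196]
wrist_force: [1.2, -0.2, -0.2]
tool_pos: [0.5095, -0.0614, -0.0195]
wrist_force: [-0.7, 0.3, 0.4]
time: 21.92
tool_pos: [0.5114, -0.0618, -0.0195]
wrist_force: [0.7, 1.3, -0.2]
time: 22.3
tool_pos: [0.5134, -0.0623, -0.0195]
wrist_force: [-0.3, 0.8, 0.4]
time: 22.68
tool_pos: [0.515, -0.0627, -0.0196]
wrist_force: [-1.2, 0.4, -0.4]
```

```bash
for i in 1 2 3 ; do python3 -m handwheel '[[[-1,0,0.001,0,0],[-1,0,0.001,0,0],[-1,0,0,0,0]]]' | grep -E "time|tool_pos|force"; done
```

```text
time: 23.05
tool_pos: [0.5175, -0.0632, -0.0195]
wrist_force: [-0.6, 0.5, -0.9]
time: 23.42
tool_pos: [0.5194, -0.0637, -0.0195]
wrist_force: [-1.1, -0.1, -0.2]
time: 23.8
tool_pos: [0.5209, -0.064, -0.0195]
wrist_force: [-2.4, 1.0, 1.0]
```

Force is appearing along −X, so contact has begun. I'll take a look.

```bash
python3 -m handwheel '[[[-1,0,0.001,0,0],[-1,0,0.001,0,0],[-1,0,0,0,0]]]' | grep -E "time|tool_pos|force";python3 - <<'E'
from bench import *
from h import *
c=capture("scene"); np.savez("scene11.npz",**c); crop(c,215,190,115,85,7,f"pics/scene11.png")
E
```

```text
time: 24.18
tool_pos: [0.5213, -0.0639, -0.0197]
wrist_force: [-7.1, 3.0, 5.8]
```

View pics/scene11.png

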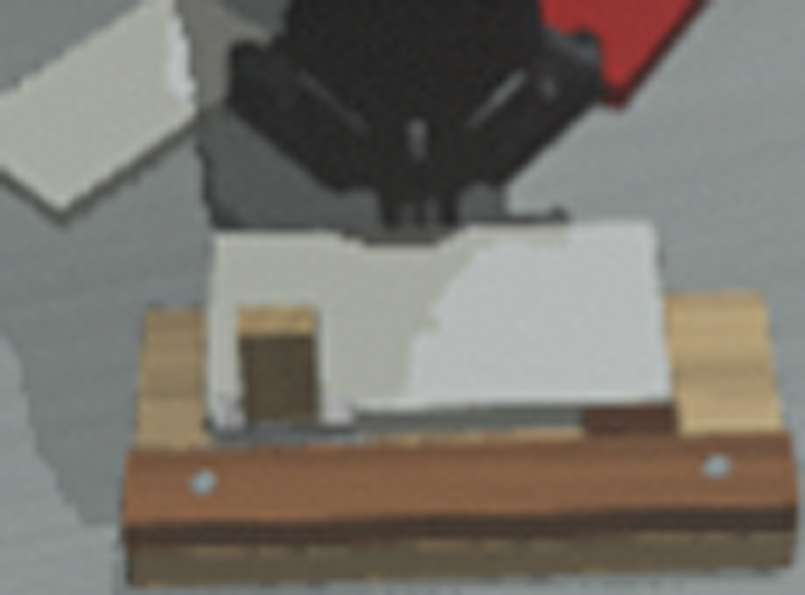

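The tile has slid back, its rear edge at crop rows 404–410, and it is close to or at the stop and spacer. I'll build the force in 0.5 mm steps.

```bash
for i in 1 2; do python3 -m handwheel '[[[-1,0,0.0005,0,0],[-1,0,0,0,0]]]' | grep -E "time|tool_pos|force"; done
```

```text
time: 24.48
tool_pos: [0.5212, -0.0639, -0.0198]
wrist_force: [-8.5, 3.5, 6.5]
time: 24.72
tool_pos: [0.5213, -0.0639, -0.0198]
wrist_force: [-10.0, 4.2, 7.4]
```

The upward reaction of 7 N means the fingers are bearing down on the overhanging edge, which could tip the tile. I'll relieve it by easing the tool upwards.

```bash
for i in 1 2; do python3 -m handwheel '[[[-1,0,0,-0.0005,0],[-1,0,0,0,0]]]' | grep -E "time|tool_pos|force"; done
```

```text
time: 24.98
tool_pos: [0.5213, -0.0639, -0.0198]
wrist_force: [-6.9, 3.0, -0.5]
time: 25.22
tool_pos: [0.5213, -0.0639, -0.0193]
wrist_force: [-7.7, 2.9, -1.0]
```

```bash
for i in 1 2 3; do python3 -m handwheel '[[[-1,0,0.0007,-0.0001,0],[-1,0,0,0,0]]]' | grep -E "time|tool_pos|force"; done
```

```text
time: 25.48
tool_pos: [0.5213, -0.0639, -0.0195]
wrist_force: [-8.5, 4.2, -0.7]
time: 25.72
tool_pos: [0.5213, -0.0639, -0.0195]
wrist_force: [-10.0, 4.4, -1.0]
time: 25.98
tool_pos: [0.5212, -0.0639, -0.0196]
wrist_force: [-11.7, 6.3, -0.7]
```

```bash
for i in 1 2; do python3 -m handwheel '[[[-1,0.0005,0.0009,-0.0001,0],[-1,0,0,0,0]]]' | grep -E "time|tool_pos|force"; done
python3 - <<'E'
from bench import *
from h import *
c=capture("scene"); np.savez("scene12.npz",**c); crop(c,215,190,115,85,7,f"pics/scene12.png")
E
```

```text
time: 26.22
tool_pos: [0.5212, -0.0638, -0.0197]
wrist_force: [-15.2, 4.4, 1.3]
time: 26.48
tool_pos: [0.5211, -0.0638, -0.0197]
wrist_force: [-16.4, 3.3, 3.5]
```

View pics/scene12.png

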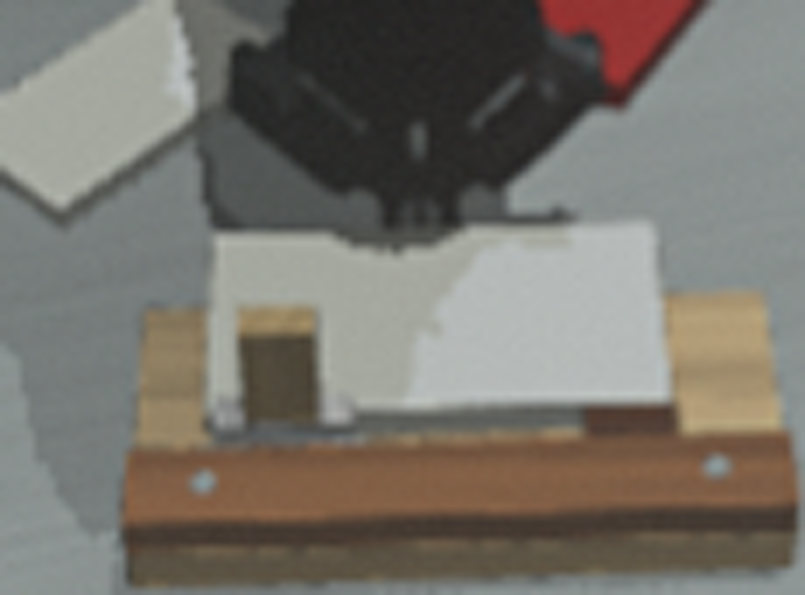

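```bash
python3 -m handwheel '[[[-1,0,0,-0.0002,0],[-1,0,0,0,0],[-1,0,0,0,0]]]' | grep -E "time|tool_pos|force"
python3 - <<'E'
from bench import *
from meas import *
c=capture("scene"); np.savez("scene13.npz",**c)
x0,y0,w,h=240,240,80,22
cv2.imwrite("pics/z13.png",cv2.resize(np.clip(c["color"][y0:y0+h,x0:x0+w,::-1]*1.4,0,255).astype(np.uint8),None,fx=10,fy=10,interpolation=cv2.INTER_CUBIC))
s=read_state();print(np.round(s["wrist_force"],1),np.round(s["joint_velocities"],3))
t=capture("top");crop(t,235,140,110,90,6,"pics/top13.png")
E
```

```text
time: 26.9
tool_pos: [0.5211, -0.0638, -0.0196]
wrist_force: [-15.7, 3.8, 1.0]
[-16.6   4.2   0.8] [ 0.    -0.     0.001 -0.    -0.     0.001 -0.001]
```

View pics/z13.png

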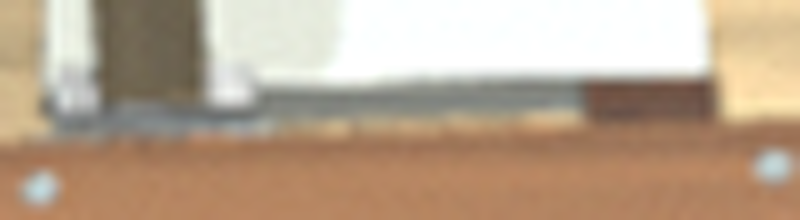

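Run:
```python
from h import *
c=np.load("scene13.npz")
f=lambda u,v:[240+u/10-.5,240+v/10-.5]
th=-.2306
def bx(nm,px,z):
    p=onz(c,[px],z)[0]; d=p-[.6277,-.079,0]
    print(nm,"x %.4f y %.4f"%(d[0]*np.cos(th)+d[1]*np.sin(th),-d[0]*np.sin(th)+d[1]*np.cos(th)))
g=c["color"].mean(-1)
hsv=cv2.cvtColor(c["color"],cv2.COLOR_RGB2HSV)
for x in(270,280,290,296,302,308):   # subpixel: tile-top -> darker face edge; -> fence
    col=g[243:256,x]; d=-np.diff(col[:8]); i=d.argmax(); v=243+i+.5
    bx("tile edge col%d v%.1f"%(x,v),[x,v],.033)
for u,v in((270,137),(500,127),(700,119),(40,147)): bx("fence",f(u,v),.034)
bx("foot top front L",f(60,108),.040);bx("foot top front R",f(255,103),.040)
for x in (244,247,262,264): print(x,c["color"][245:256,x].mean(-1).astype(int))
for x in (275,290,304): print(x,c["color"][244:256,x].mean(-1).astype(int))
```

```text
tile edge col270 v248.5 x -0.0134 y -0.0224
tile edge col280 v247.5 x -0.0153 y -0.0001
tile edge col290 v247.5 x -0.0142 y 0.0221
tile edge col296 v247.5 x -0.0136 y 0.0355
tile edge col302 v247.5 x -0.0129 y 0.0488
tile edge col308 v247.5 x -0.0123 y 0.0622
fence x 0.0007 y -0.0303
fence x 0.0002 y 0.0203
fence x 0.0001 y 0.0644
fence x 0.0012 y -0.0809
foot top front L x -0.0047 y -0.0762
foot top front R x -0.0042 y -0.0333
244 [133 135 137 129 111  87  96 121 116  95  87]
247 [166 152 139 138 142 132 102  87  95  92  89]
262 [167 163 163 165 167 128  81 102 107  92  87]
264 [164 154 149 152 154 120  82 106 108  87  87]
275 [184 184 185 185 144  97  94 102 104  94  86  90]
290 [184 185 188 149  99  95  95 106 105  95  88  92]
304 [184 185 189 140  72  64  66  67  79  87  87  92]
```

View pics/top13.png

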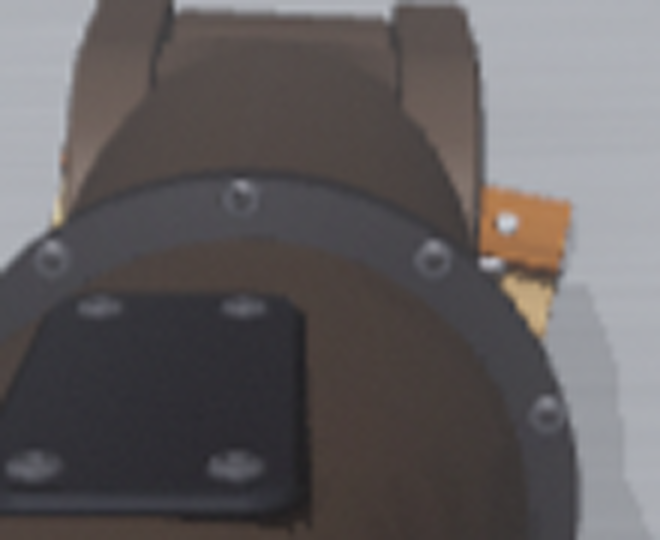

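The checks agree. The tile's rear edge is about 14–15 mm from the fence along its length, the spacer's face is parallel to the pad, and the push is steady at about 17 N with the arm still. I'm handing in.

Run:
```python
from bench import *
s=read_state();print(s["time"],s["wrist_force"],s["tool_pos"]);print(finish_job())
```

```text
27.0 [-15.85340996   3.40875305  -0.05351857] [ 0.52108277 -0.06385367 -0.01963931]
the job is handed in; nothing more can be done
None
```

I stood the spacer upright in front of the steel pad at the right end and let go of it. I then pushed the tile by its front edge until it stopped against the stop and the spacer. I handed in at 27.0 s with the shut fingers still pressing on it. I did not touch the phone, plate, jar or either decoy tile.

**Last checks:**
- **Push:** it was steady at about 16 N towards the fence with almost no vertical force, and the tool did not move as the force built up.
- **Spacer:** in the camera image it was upright and parallel to the fence. Its front face measured 4–5 mm from the fence, where 3 mm would be tight on the pad; that is within about a pixel.
- **Tile:** its rear edge measured 12–15 mm from the fence, where 15 mm would be flush. Reading the same edge more finely, it is parallel to the fence to about 0.25 px (a little under 1 mm). The top camera was blocked by the arm, so only the scene camera confirms this.

**What disagreed:**
- **Finger tips:** they sat well above the stated tool point, by roughly 20–30 mm. My first approach passed over the tile without touching it. I backed off and lowered the tool until its reading was about 20 mm below the table, with no contact, then pushed.
- **Bearing down:** during the push the fingers briefly pressed down on the tile's overhanging edge with about 7 N. I eased that off before raising the push to its final level.
- **Cameras:** the two camera views differed by 2–3 mm, so I placed the spacer by comparing it with the fence in the same image.

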